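# Return the laundry supplies to their drip trays

## Robot

A 6-joint arm with a two-finger parallel gripper is mounted at the origin on the work surface. World frame = base frame: x ahead of the robot, y to its left, z up, the work surface at z = 0. Lengths are in mm, angles in rad, forces in N, time in s.
With the tool pointing down it reaches from about 350 to 975 mm from the base axis. Payload 7.1 kg.
Tool frame: the origin (TCP) lies midway between the tips of the shut fingers; the grasp point (between the pads) lies 19 mm behind it (ctrl.grip_point_offset is the distance from the TCP to the grasp point, in mm); z points along the fingers, y is the line along which they close (so a half turn about z gives the same grasp; the last joint's range is limited). The gripper opens to 88 mm and grips with 3 to 60 N. Pads are 20 mm wide; open, the fingers measure 115 mm over their backs; the gripper's body (75 mm by 178 mm) begins 61 mm behind the grasp point.
Start: joints at [-1.328, 0.423, 1.63, -0, 1.089, -0.019], TCP at [161.781, -603.682, 222.675] pointing down, gripper open.
Joint ranges: [-3, 3], [-0.9, 2.11], [0.09, 2.58], [-1.31, 4.45], [0.11, 2.69], [-2.54, 2.54]. Speed limits (rad/s): [2.39, 2.39, 3.01, 3.14, 3.14, 3.14].

## Interface

Orientations are given as a rotation vector (axis times angle).
In Python, from workcell import get_obs, optics, close_job, spotter, ctrl gives the robot as it stands. The module is installed in compiled form; this text tells all that it offers.
- The arm moves only by the tool move_arm, never from a script. Its argument "rows" is a list of rows, each a list of 5 numbers: the shift along the tool's x, y, z in cm, then the turn about the tool's z in degrees, then the opening in per cent of the stroke, from 0 (shut) to 100 (fully open). A call has 1 to 10 rows; each row shifts and turns the commanded pose from where the row before left it, along the tool's axes as they then stand; what a row does not reach is not made up. A row lasts 1/8 s, in which the tool goes at most 62.5 mm and 10.7 degrees, less where a joint would pass 70% of its speed; a pose out of reach is approached as far as the arm can. A call with a gripper value outside its range is refused whole. The fingers move at their own pace and stop on an object; the grip force is fixed at half the most. Time passes only in rows, so rows that do not move let the fingers close. It gives the time, the measured TCP pose, the force, the opening and the grip force at its end, in the units of the state.
- get_obs(): the state, without advancing time (a new reading comes with each control period).
- optics.get_image(name): name is "scene" or "top" or "wrist"; returns the picture (480x640x3 uint8, blue, green, red); there is no depth.
- optics.calibration(name): a dict with "camera_matrix" (3x3 intrinsics, pixels), "xyz" and "orientation" of the camera in the world. Camera axes: x right, y down, z forward; pixel columns grow to the right and rows downward; lengths in mm; the calibration is good to about 2 mm. A picture is of the moment at which its call begins: read the wrist's pose just before it. calibration takes no time and is no camera call; for the wrist camera it gives the pose at the moment of the call.
- close_job(): hands the job in; it is judged then, once.
Trained networks look in the newest picture that a camera, given by its name, has taken for a name from the list of things; names that differ only in an ending like _2 or _b are one class to them, and where a whole thing is asked for, a point or a joint stands for the part that bears it (a point fixed in the world has none). Each returns a list of dicts, best first, with "conf" (0 to 1); they miss things now and then, are a little off and sometimes report something else, mostly with a low value. They report only what shows in the picture. A call takes as long as a camera call. They do not tell look-alikes from the thing itself.
- spotter.find_in(camera, label): "point" ([column, row] in pixels, amid what is visible of it).
- spotter.regions_of(camera, label): "region" (480x640 bool, what is visible of it) and "point" ([column, row] in pixels, amid what is visible of it).
The state is a dict: "t": time; "qpos": joint angles; "qvel": joint speeds; "joint_torque": joint torques, N m; "ee_pos": TCP position; "orientation": TCP orientation; "ft_force": force on the tool from outside, world axes, zero at the start; "moment": the same for the moment, N m; "width": finger opening in mm; "grasp_force": force on a finger pad.
Only numpy, scipy, OpenCV 4.12 (cv2) and the standard library are available. Lean on these libraries where they do the work, as an engineer would, in place of code of your own. Each camera call takes 0.05 s, during which the arm holds its last target. There are 200 camera calls.

## Task

The worktop over the washing machines has been wiped: put each of the four supplies back in the tray made for it - the large bottle in the large round tray, the small bottle in the small round tray, the tablet carton in the oblong tray and the soap in the ribbed soap dish. Set each one down without dropping it, so that it stands upright (the soap lies flat) on the tray's floor inside the rim. Leave the potted heather and the dosing cup where they are.

Things in the scene. Friction and masses are not known exactly. Their poses are not given: they have to be found in the camera images.
- softener_bottle: Large round screw-cap bottle of fabric softener, standing upright: blue body 72 mm in diameter up to 96 mm height, then a shoulder narrowing to the neck at 122 mm; white ribbed cap 36 mm in diameter from 128 mm to the top at 165 mm. 0.4 to 0.7 kg. Best gripped by the cap. Origin: centre of its underside; z up along the bottle. Goes in the large round tray.
- stain_bottle: Small round screw-cap bottle of stain remover, standing upright, same colours as the large one: body 50 mm in diameter up to 66 mm height, shoulder up to 87 mm; white ribbed cap 26 mm in diameter from 92 mm to the top at 125 mm. 0.14 to 0.26 kg. Origin: centre of its underside; z up along the bottle. Goes in the small round tray.
- tablet_carton: Closed rigid cardboard carton of washing tablets, standing upright: 52 mm (its x) by 110 mm (its y), 95 mm high, brown with a blue printed band. 0.28 to 0.52 kg. Origin: centre of its underside; y along its long side. Goes in the oblong tray.
- soap_bar: Cream-coloured bar of laundry soap lying flat: 55 mm (its x) by 85 mm (its y), 32 mm high, rounded edges. 0.1 to 0.2 kg. Origin: centre of its underside; y along its long side. Goes in the soap dish.
- large_round_tray: The larger round drip tray, dark grey: 100 mm outside, recess 90 mm in diameter, floor 4 mm above the worktop, rim top 12 mm above the worktop. It is fixed and does not move. Origin: centre of its underside, on the worktop; z up. 
- small_round_tray: The smaller round drip tray, dark grey: 78 mm outside, recess 68 mm in diameter, floor 4 mm above the worktop, rim top 12 mm above the worktop. It is fixed and does not move. Origin: centre of its underside, on the worktop; z up. 
- oblong_tray: Plain oblong drip tray with a smooth floor, dark grey: 80 mm (its x) by 138 mm (its y) outside, recess 70 by 128 mm, floor 5 mm above the worktop, rim top 12 mm above the worktop. y along its long side. It is fixed and does not move. Origin: centre of its underside, on the worktop; z up. 
- soap_dish: Soap dish, dark grey, with seven raised drain ribs across its floor: 83 mm (its x) by 113 mm (its y) outside, recess 73 by 103 mm, rib tops 9 mm above the worktop, rim top 15 mm above the worktop. y along its long side. It is fixed and does not move. Origin: centre of its underside, on the worktop; z up. 
- heather_pot: Bystander: heather in a terracotta pot, 86 mm in diameter at the rim, 72 mm high, with flowers up to 135 mm. Loose, 0.45 kg. Origin: centre of its underside. Stands at one side of the work; leave it alone. (A fixed wicker basket of stock, up to 215 mm high, stands well away from the work at the left edge of the worktop, level with the robot base.)
- dosing_cup: Bystander: empty white plastic dosing cup, 72 mm in diameter at the rim, 62 mm high. Loose and light, 60 g. Origin: centre of its underside. Stands at the other side of the work; leave it alone.
Mind the look-alikes: they are no part of the job. What is shaped like the soap_bar but red is not meant.

How it is judged (in metres and radians):
At the end, for the whole second after the job is handed in: Each supply rests, let go of, on the floor of its own tray inside the rim (underside -3 to +4 mm of floor height), tilted under 0.08 rad, centre within 13 mm (bottles) or 15 mm (carton, soap) of the tray's, long sides of carton and soap within 0.3 rad of the tray's (horizontal distance between softener_bottle and large_round_tray below 0.013 m and z of softener_bottle in the frame of large_round_tray between 0.001 and 0.008 m and angle between each of softener_bottle, stain_bottle, tablet_carton, soap_bar's own z axis and vertical below 0.08 rad and linear speed of each of softener_bottle, stain_bottle, tablet_carton, soap_bar below 0.02 m/s and contact force between the fingers and softener_bottle below 0.1 N and horizontal distance between stain_bottle and small_round_tray below 0.013 m and z of stain_bottle in the frame of small_round_tray between 0.001 and 0.008 m and contact force between the fingers and stain_bottle below 0.1 N and horizontal distance between tablet_carton and oblong_tray below 0.015 m and z of tablet_carton in the frame of oblong_tray between 0.002 and 0.009 m and contact force between the fingers and tablet_carton below 0.1 N and angle between the y axis of tablet_carton and the y axis of oblong_tray, either way round below 0.3 rad and horizontal distance between soap_bar and soap_dish below 0.015 m and z of soap_bar in the frame of soap_dish between 0.006 and 0.013 m and contact force between the fingers and soap_bar below 0.1 N and angle between the y axis of soap_bar and the y axis of soap_dish, either way round below 0.3 rad); the robot touches nothing.
It fails at once if the potted heather is pushed from its place (moved more than 30 mm) or knocked over (distance of heather_pot from where it was at the start of the episode above 0.03 m or angle between heather_pot's own z axis and vertical above 0.5 rad).
It fails at once if the dosing cup is pushed from its place (moved more than 30 mm) or knocked over (distance of dosing_cup from where it was at the start of the episode above 0.03 m or angle between dosing_cup's own z axis and vertical above 0.5 rad).
It fails at once if a supply is dropped (falls free of the fingers at more than 0.6 m/s, a fall of about 20 mm) ((linear speed of softener_bottle above 0.6 m/s and contact force between the fingers and softener_bottle below 0.05 N) or (linear speed of stain_bottle above 0.6 m/s and contact force between the fingers and stain_bottle below 0.05 N) or (linear speed of tablet_carton above 0.6 m/s and contact force between the fingers and tablet_carton below 0.05 N) or (linear speed of soap_bar above 0.6 m/s and contact force between the fingers and soap_bar below 0.05 N)).
It also fails if it takes over 115 s, if anything falls off the work surface, if the arm or the gripper's body presses on something with over 40 N, if the wrist force passes 120 N, or if a joint passes its speed limit or range.

## Working session

There is one attempt and no reset: what is moved stays moved. The work goes in short steps, Python scripts to look and compute and a tool call to move; the robot and the scene stay as the last step left them, time stands still between calls to the robot, and variables do not carry over. Pictures are saved under pics/ and viewed, at most 14 in all, crops included, and the job is handed in when it is done.

Besides the shell and the picture viewer there is one more tool, called after "Emit:" as name(argument=value, ...), one argument or row to a line, values as JSON. move_arm: Moves the arm, as the interface text tells. Its arguments: {"type":"object","properties":{"rows":{"type":"array","items":{"type":"array","items":{"type":"number"}}}},"required":["rows"]}

```bash
mkdir -p pics; cat > h.py <<'E'
import numpy as np, cv2
from scipy.spatial.transform import Rotation as R
from workcell import get_obs, optics, close_job, spotter, ctrl
def cal(n):
    c=optics.calibration(n); o=np.array(c["orientation"],float)
    Rm=o if o.shape==(3,3) else R.from_rotvec(o).as_matrix()
    return np.array(c["camera_matrix"],float),np.array(c["xyz"],float),Rm
def p2w(c,uv,z):
    K,t,Rm=c; d=Rm@np.linalg.inv(K)@np.array([uv[0],uv[1],1.]); return t+d*(z-t[2])/d[2]
def w2p(c,P):
    K,t,Rm=c; q=K@(Rm.T@(np.array(P,float)-t)); return q[:2]/q[2]
E
python3 - <<'E'
from h import *
for n in("scene","top"):
    im=optics.get_image(n); cv2.imwrite(f"pics/{n}0.png",im); c=cal(n); print(n,c[1],c[0][0,0],c[2][:,2])
    if n=="top":
        for l,z in dict(softener_bottle=165,stain_bottle=125,tablet_carton=95,soap_bar=32,large_round_tray=12,small_round_tray=12,oblong_tray=12,soap_dish=15,heather_pot=100,dosing_cup=62).items():
            for r in spotter.find_in(n,l)[:3]: print(l,round(r["conf"],2),np.round(r["point"]),np.round(p2w(c,r["point"],z)))
o=get_obs(); print(o)
E
```

```text
scene [1447.01193555  399.16486867 1177.83810942] 570.0983657350941 [-0.63042964 -0.25695465 -0.73248398]
top [ 170.80562205    4.1928363  1740.86928858] 610.5659277444222 [ 0.17421112 -0.00710815 -0.98468267]
softener_bottle 0.81 [289. 193.] [597.  90. 165.]
stain_bottle 0.78 [221. 186.] [622. 280. 125.]
tablet_carton 0.62 [354. 195.] [611. -87.  95.]
tablet_carton 0.57 [428. 195.] [ 614. -293.   95.]
tablet_carton 0.15 [145. 229.] [506. 487.  95.]
soap_bar 0.86 [420. 260.] [ 441. -277.   32.]
soap_bar 0.75 [480. 299.] [ 333. -444.   32.]
large_round_tray 0.86 [215. 263.] [428. 305.  12.]
large_round_tray 0.64 [288. 262.] [434.  99.  12.]
small_round_tray 0.85 [431. 197.] [ 632. -315.   12.]
small_round_tray 0.73 [219. 187.] [652. 305.  12.]
oblong_tray 0.64 [287. 260.] [440. 102.  12.]
soap_dish 0.75 [354. 261.] [438. -90.  15.]
soap_dish 0.5 [287. 260.] [438. 101.  15.]
heather_pot 0.84 [144. 231.] [500. 488. 100.]
heather_pot 0.6 [428. 195.] [ 614. -292.  100.]
dosing_cup 0.66 [211. 262.] [423. 308.  62.]
dosing_cup 0.6 [502. 246.] [ 481. -505.   62.]
{'t': 0.6, 'qpos': array([-1.32798540e+00,  4.23089183e-01,  1.62988446e+00,  1.18373508e-05,
        1.08861137e+00, -1.90214355e-02]), 'qvel': array([-0.00053315, -0.00085154,  0.00064823, -0.00128591,  0.00149062,
       -0.00106841]), 'joint_torque': array([-5.78430281e-04, -5.44301355e+01, -2.73931879e+01,  6.43348508e-02,
        1.70897593e-02, -2.62883594e-05]), 'ee_pos': array([ 161.79460682, -603.68523477,  222.68793957]), 'orientation': array([3.11470389e+00, 4.10102085e-01, 1.77122019e-05]), 'ft_force': array([-0.87512001,  0.62714123, -0.84118475]), 'moment': array([-0.0021597 ,  0.03856   ,  0.01281134]), 'grasp_force': 0.0, 'width': 88.10357748412204}
```

```bash
python3 -c "
import cv2
a=cv2.imread('pics/top0.png')[130:350,110:550]
cv2.imwrite('pics/topc.png',cv2.resize(a,(800,400),interpolation=cv2.INTER_CUBIC))"
```

```text
(no output)
```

View pics/scene0.png

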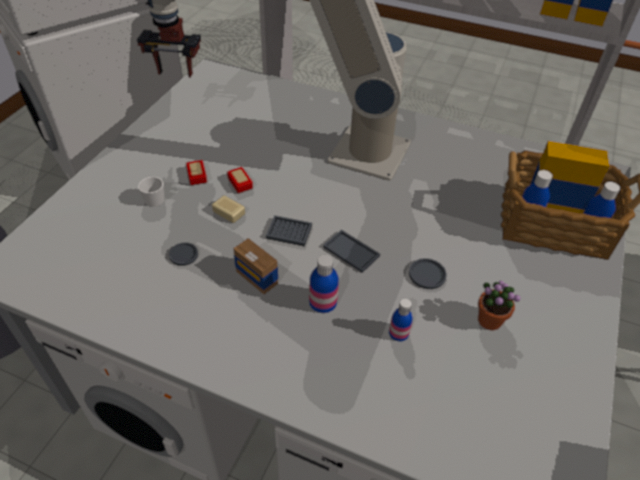

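View pics/topc.png

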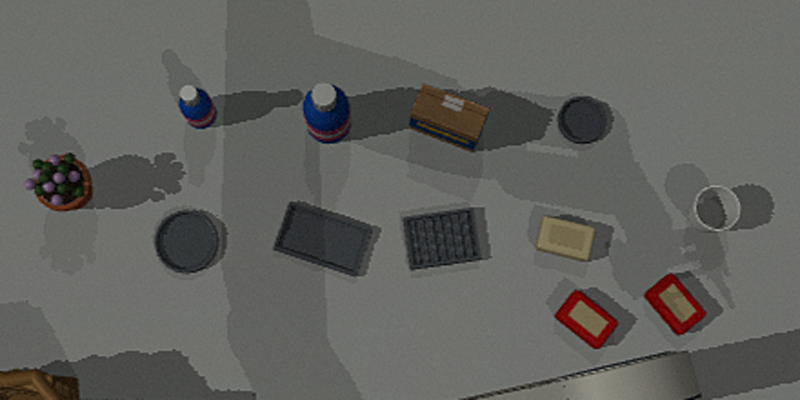

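The top view shows two bottles, one carton and four trays. Three things are soap-shaped: cream at (421,261), red at (432,306) and red at (481,298). The cream one fits the description. I'll measure everything precisely and check the soap in a crop.

```bash
cat >> h.py <<'E'
def rect(n,im,z,cx,cy,half=90,s=0.5):
    """rectified patch on plane z: column ~ world x, row ~ world y (mm*s)"""
    c=cal(n); src=np.array([[cx-half,cy-half],[cx+half,cy-half],[cx+half,cy+half],[cx-half,cy+half]])
    uv=np.float32([w2p(c,[a,b,z]) for a,b in src]); N=int(2*half/s)
    H=cv2.getPerspectiveTransform(uv,np.float32([[0,0],[N,0],[N,N],[0,N]]))
    return cv2.warpPerspective(im,H,(N,N),flags=cv2.INTER_CUBIC)
def box(m,cx,cy,half=90,s=0.5):
    """minAreaRect in world: centre, (short,long), long-axis angle deg"""
    cs=cv2.findContours(m.astype(np.uint8),cv2.RETR_EXTERNAL,cv2.CHAIN_APPROX_NONE)[0]
    k=max(cs,key=cv2.contourArea); (x,y),(w,h),a=cv2.minAreaRect(k)
    if w>h: w,h,ang=h,w,a
    else: ang=a+90
    return np.round([cx-half+x*s,cy-half+y*s,w*s,h*s,(ang+90)%180-90],1)
def th():
    o=get_obs(); m=R.from_rotvec(o["orientation"]).as_matrix(); return o,m,np.degrees(np.arctan2(m[1,0],m[0,0]))
def go(x,y,z=None,long=None,theta=None):
    """print tool shifts (cm) to TCP target; 'long'=angle of object's long axis (fingers close across it)"""
    o,m,t=th(); d=0
    if long is not None: theta=long
    if theta is not None: d=(t-theta+90)%180-90
    m2=m@R.from_euler('z',d,degrees=True).as_matrix()
    p=np.array(o["ee_pos"]); q=np.array([x,y,p[2] if z is None else z])
    print("t",round(o["t"],2),"tcp",np.round(p,1),"theta",round(t,1),"q6",round(o["qpos"][5],2),"| turn",round(d,1),"then shift cm",np.round(m2.T@(q-p)/10,2),"w",round(o["width"],1),"gf",round(o["grasp_force"],1),"F",np.round(o["ft_force"],1))
E
python3 - <<'E'
from h import *
im=cv2.imread("pics/top0.png")
optics.get_image("top")
Z=dict(tablet_carton=(95,611,-87),soap_bar=(32,441,-277),large_round_tray=(12,428,305),small_round_tray=(12,632,-315),oblong_tray=(12,440,102),soap_dish=(15,438,-90))
for l,(z,x,y) in Z.items():
    P=rect("top",im,z,x,y)
    hsv=cv2.cvtColor(P,cv2.COLOR_BGR2HSV).astype(int)
    if l=="tablet_carton": m=(hsv[...,0]<25)&(hsv[...,1]>90)
    elif l=="soap_bar": m=(hsv[...,1]>55)&(hsv[...,2]>120)
    else:
        rs=[r for r in spotter.regions_of("top",l) if np.hypot(*(p2w(cal("top"),r["point"],z)[:2]-[x,y]))<40]
        if not rs: print(l,"no region"); continue
        m=rect("top",rs[0]["region"].astype(np.uint8)*255,z,x,y)>127
    print(l,box(m,x,y))
for l,z,x,y in(("soft",165,597,90),("stain",125,622,280)):
    P=rect("top",im,z,x,y,70); hsv=cv2.cvtColor(P,cv2.COLOR_BGR2HSV); m=(hsv[...,2]>140)&(hsv[...,1]<60); print(l,box(m,x,y,70))
s=im[235:325,385:515]; cv2.imwrite("pics/soapc.png",cv2.resize(s,(650,450),interpolation=cv2.INTER_CUBIC))
E
```

```text
tablet_carton [622.4 -93.5  58.1 110.5  69.3]
soap_bar [ 440.6 -278.9   49.7   79.2   76.6]
large_round_tray [430.4 313.5 101.3 102.9 -89.1]
small_round_tray [ 635.1 -311.9   74.6   79.2  -45. ]
oblong_tray [435.9  99.9  82.9 143.3  74.6]
soap_dish [439.3 -86.7  86.4 114.9 -81.1]
soft [616.4 107.    1.3   3.4  26.6]
stain [638.4 302.2  21.4  22.1 -85.9]
```

View pics/soapc.png

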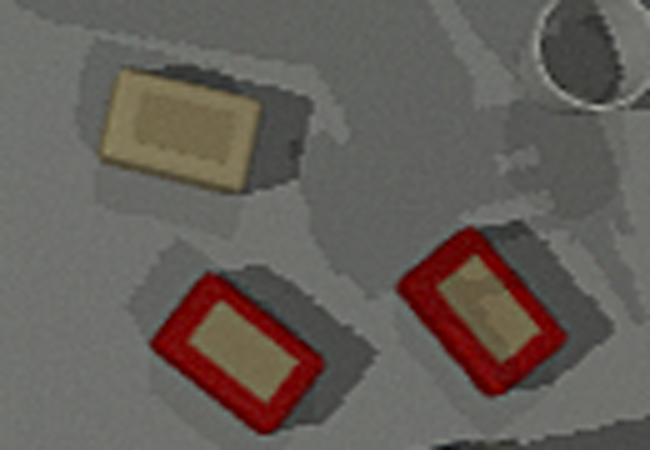

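The crop shows the cream soap at upper left (about (421,261) in the full picture), plain with rounded edges. The two red bars below and to its right are look-alikes. I'm heading for the cream one.

```bash
python3 -c "
from h import *
go(441,-278,200,long=76.6)
c=cal('wrist');o,m,t=th();print('cam in tool',m.T@(c[1]-o['ee_pos']),'dir',m.T@c[2])"
```

```text
t 0.85 tcp [ 161.8 -603.7  222.7] theta 15.0 q6 -0.02 | turn -61.6 then shift cm [38.15 19.62  2.27] w 87.4 gf 0.0 F [0.4 0.  0. ]
cam in tool [  68.82332007   -0.41086303 -160.87653009] dir [[ 3.18460909e-04 -9.67524867e-01 -2.52775650e-01]
 [ 9.99999830e-01  1.84508535e-04  5.53630301e-04]
 [-4.89011819e-04 -2.52775784e-01  9.67524761e-01]]
```

Emit:
move_arm(
  rows=[
    [0,0,0,-10.3,100],
    [0,0,0,-10.3,100],
    [0,0,0,-10.3,100],
    [0,0,0,-10.3,100],
    [0,0,0,-10.3,100],
    [0,0,0,-10.1,100],
    [4.7,2.4,0,0,100],
    [4.7,2.4,0,0,100],
    [4.7,2.4,0,0,100],
    [4.7,2.4,0,0,100],
  ],
)

```text
t: 2.1
ee_pos: [299.6, -441.8, 222.8]
orientation: [2.465, 1.946, 0.0]
ft_force: [0.8, -0.2, -0.5]
width: 87.9
grasp_force: 0.0
```

Emit:
move_arm(
  rows=[
    [4.7,2.4,0.5,0,100],
    [4.7,2.4,0.5,0,100],
    [4.7,2.4,0.5,0,100],
    [4.7,2.4,0.5,0,100],
    [0.6,0.4,0.3,0,100],
    [0,0,0,0,100],
  ],
)

```text
t: 2.85
ee_pos: [440.9, -277.4, 199.5]
orientation: [-2.464, -1.949, 0.001]
ft_force: [-0.4, -0.1, 0.5]
width: 87.5
grasp_force: 0.0
```

```bash
cat > soap.py <<'E'
from h import *
c=cal("wrist"); im=optics.get_image("wrist"); cv2.imwrite("pics/w1.png",im)
for r in spotter.regions_of("wrist","soap_bar")[:2]:
    m=rect("wrist",r["region"].astype(np.uint8)*255,24,441,-278)>127; print(r["conf"],r["point"],box(m,441,-278))
go(441,-278,6,long=76.6)
E
python3 soap.py
```

```text
Traceback (most recent call last):
  File "soap.py", line 4, in <module>
    m=rect("wrist",r["region"].astype(np.uint8)*255,24,441,-278)>127; print(r["conf"],r["point"],box(m,441,-278))
                                                                                                 ~~~^^^^^^^^^^^^
  File "h.py", line 21, in box
    k=max(cs,key=cv2.contourArea); (x,y),(w,h),a=cv2.minAreaRect(k)
ValueError: max() iterable argument is empty
```

View pics/w1.png

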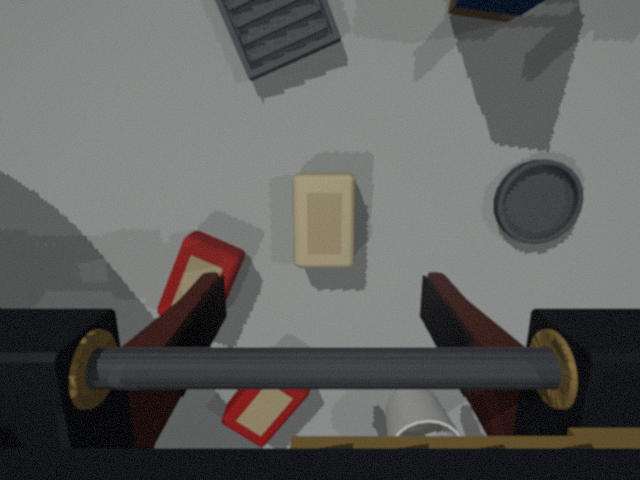

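The wrist view shows the cream soap at (324,220), aligned with the fingers. The red ones are at (200,270) and (265,410).

```bash
cat > soap.py <<'E'
from h import *
im=cv2.imread("pics/w1.png"); 
x,y=441,-278
P=rect("wrist",im,30,x,y,70); hsv=cv2.cvtColor(P,cv2.COLOR_BGR2HSV).astype(int)
m=(hsv[...,1]>45)&(hsv[...,2]>100)&(hsv[...,0]>12)&(hsv[...,0]<40); b=box(m,x,y,70); print(b)
# dish ahead
go(b[0],b[1],8,long=76.6)
E
python3 soap.py
```

```text
[ 440.6 -280.1   52.9   84.4   76.6]
t 2.95 tcp [ 440.4 -278.4  199.8] theta 76.6 q6 -0.35 | turn -0.0 then shift cm [-0.16  0.06 19.18] w 87.8 gf 0.0 F [-0.4  0.2  0.2]
```

Emit:
move_arm(
  rows=[
    [-0.2,0,4,0,100],
    [0,0,5,0,100],
    [0,0,5,0,100],
    [0,0,3,0,100],
    [0,0,2,0,100],
    [0,0,0,0,100],
    [0,0,0,0,40],
    [0,0,0,0,0],
    [0,0,0,0,0],
    [0,0,0,0,0],
  ],
)

```text
t: 4.2
ee_pos: [440.9, -279.7, 10.3]
orientation: [2.464, 1.947, 0.001]
ft_force: [-1.1, -0.3, 5.0]
width: 54.6
grasp_force: 30.0
```

Emit:
move_arm(
  rows=[
    [0,0,-2,0,0],
    [0,0,-4,0,0],
    [0,0,-4,0,0],
    [0,0,-4,0,0],
    [0,0,-4,0,0],
    [0,0,0,-10,0],
    [0,0,0,-10,0],
    [3,0.0,0,-2.3,0],
    [4,0.0,0,0,0],
    [0,0,0,0,0],
  ],
)

```text
t: 5.45
ee_pos: [429.8, -208.0, 189.5]
orientation: [-2.038, -2.388, 0.0]
ft_force: [0.5, -0.4, -0.9]
width: 54.8
grasp_force: 30.0
```

```bash
cat > dish.py <<'E'
from h import *
im=optics.get_image("wrist"); cv2.imwrite("pics/w2.png",im); c=cal("wrist")
for r in spotter.regions_of("wrist","soap_dish")[:3]:
    m=rect("wrist",r["region"].astype(np.uint8)*255,13,439,-87)>127
    if m.any(): print(round(r["conf"],2),r["point"],box(m,439,-87))
go(439,-87,19.5,long=98.9)
E
python3 dish.py
```

```text
0.88 [357.3, 71.4] [440.9 -90.3  83.9 111.5 -81. ]
t 5.55 tcp [ 431.1 -210.1  189.9] theta 99.0 q6 -0.63 | turn 0.1 then shift cm [12.05  2.68 17.03] w 54.6 gf 30.0 F [-0.3  0.6 -1.1]
```

View pics/w2.png

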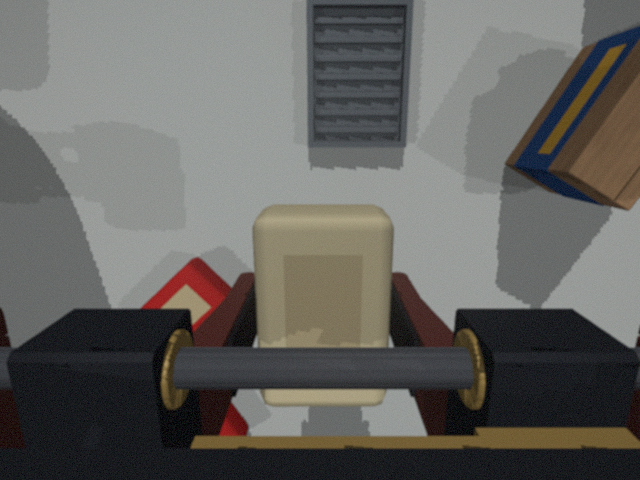

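The dish is at (358,72), aligned with the held soap. I'm placing it now.

Emit:
move_arm(
  rows=[
    [4,1,0,0,0],
    [4,1,0,0,0],
    [3.8,0.8,4,0,0],
    [0,0,5,0,0],
    [0,0,4,0,0],
    [0,0,2.5,0,0],
    [0,0,0.6,0,0],
    [0,0,0,0,0],
  ],
)

```text
t: 6.55
ee_pos: [440.8, -89.8, 28.8]
orientation: [2.043, 2.386, 0.0]
ft_force: [0.2, 0.5, -1.0]
width: 54.4
grasp_force: 30.0
```

```bash
python3 -c "
from h import *
go(440.5,-89,19.5,long=98.9)"
```

```text
t 6.55 tcp [440.8 -89.8  28.8] theta 98.9 q6 -0.38 | turn -0.0 then shift cm [ 0.08 -0.02  0.93] w 54.4 gf 30.0 F [ 0.2  0.5 -1. ]
```

Emit:
move_arm(
  rows=[
    [0,0,0.5,0,0],
    [0,0,0.3,0,0],
    [0,0,0.1,0,0],
    [0,0,0.1,0,0],
    [0,0,0,0,0],
  ],
)

```text
t: 7.18
ee_pos: [440.4, -89.2, 19.3]
orientation: [2.042, 2.387, 0.0]
ft_force: [-1.1, -0.2, 7.7]
width: 54.8
grasp_force: 30.0
```

Emit:
move_arm(
  rows=[
    [0,0,0,0,50],
    [0,0,0,0,100],
    [0,0,0,0,100],
    [0,0,-3,0,100],
    [0,0,-5,0,100],
    [0,0,-5,0,100],
    [0,0,-5,0,100],
    [0,0,-5,10,100],
    [0,0,0,10,100],
    [0,0,0,9.6,100],
  ],
)

```text
t: 8.43
ee_pos: [440.5, -89.3, 249.5]
orientation: [2.588, 1.778, 0.002]
ft_force: [-0.8, 0.2, -0.9]
width: 87.5
grasp_force: 0.0
```

```bash
python3 -c "
from h import *
optics.get_image('wrist')
for r in spotter.regions_of('wrist','soap_bar')[:2]: print(r['conf'],r['point'],np.round(p2w(cal('wrist'),r['point'],40)))
go(605,-92,250,long=69.3)"
```

```text
0.98 [322.7, 208.9] [441. -87.  40.]
0.72 [288.0, 418.4] [ 320. -296.   40.]
t 8.53 tcp [440.2 -89.2 248.8] theta 69.2 q6 0.14 | turn -0.1 then shift cm [ 5.56 15.52 -0.11] w 87.6 gf 0.0 F [-0.3 -0.3 -0.6]
```

The soap is in the dish. Next is the carton.

Emit:
move_arm(
  rows=[
    [1.4,4,0,0,100],
    [1.4,4,0,0,100],
    [1.4,4,0,0,100],
    [1.4,3.5,0,0,100],
    [0,0,0,0,100],
  ],
)

```text
t: 9.15
ee_pos: [606.8, -91.5, 247.7]
orientation: [-2.581, -1.791, 0.0]
ft_force: [-0.4, -0.1, -0.3]
width: 87.8
grasp_force: 0.0
```

```bash
cat > car.py <<'E'
from h import *
im=optics.get_image("wrist"); cv2.imwrite("pics/w3.png",im)
P=rect("wrist",im,95,618,-93,90); cv2.imwrite("pics/w3r.png",np.hstack([cv2.resize(im,(480,360)),P[:,:320]]) )
for r in spotter.regions_of("wrist","tablet_carton")[:2]:
    m=rect("wrist",r["region"].astype(np.uint8)*255,95,618,-93)>127
    if m.any(): print(round(r["conf"],2),r["point"],box(m,618,-93))
hsv=cv2.cvtColor(P,cv2.COLOR_BGR2HSV).astype(int); m=(hsv[...,0]<25)&(hsv[...,1]>80); print(box(m,618,-93))
go(618,-93,60,long=69.3)
E
python3 car.py
```

```text
0.91 [344.6, 212.4] [622.  -91.7  52.1 112.2  69.5]
[622.7 -93.3  50.4 108.5  69.5]
t 9.25 tcp [604.3 -91.5 247.7] theta 69.4 q6 0.19 | turn 0.1 then shift cm [ 0.35  1.38 18.77] w 87.8 gf 0.0 F [-0.7  0.3  0.1]
```

View pics/w3r.png

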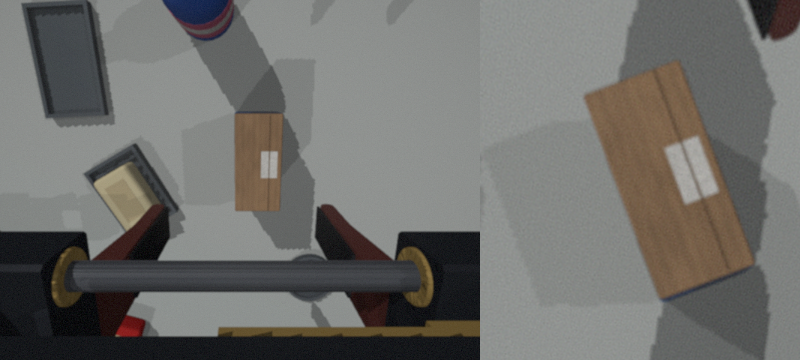

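The carton is at (344,212) in the wrist view, clear of its neighbours. The soap sits inside its dish.

Emit:
move_arm(
  rows=[
    [0.5,1.7,0,0,100],
    [0,0,4,0,100],
    [0,0,5,0,100],
    [0,0,5,0,100],
    [0,0,4.2,0,100],
    [0,0,2,0,100],
    [0,0,0,0,50],
    [0,0,0,0,0],
    [0,0,0,0,0],
    [0,0,0,0,0],
  ],
)

```text
t: 10.5
ee_pos: [624.1, -93.2, 48.1]
orientation: [2.582, 1.785, 0.004]
ft_force: [0.3, 0.3, -1.9]
width: 52.0
grasp_force: 30.0
```

```bash
python3 -c "
from h import *
go(437,30,150,long=75)"
```

```text
t 10.5 tcp [624.1 -93.2  48.1] theta 69.3 q6 0.19 | turn -5.7 then shift cm [  7.06 -21.23 -10.26] w 52.0 gf 30.0 F [ 0.3  0.3 -1.9]
```

Emit:
move_arm(
  rows=[
    [0,0,-2,0,0],
    [0,0,-4,0,0],
    [0,0,-4,0,0],
    [0,0,0,-5.7,0],
    [1.2,-3.5,0,0,0],
    [1.2,-3.6,0,0,0],
    [1.2,-3.6,0,0,0],
    [1.2,-3.6,0,0,0],
    [1.2,-3.6,0,0,0],
    [1.0,-3.4,0,0,0],
  ],
)

```text
t: 11.75
ee_pos: [433.8, 30.4, 147.5]
orientation: [2.492, 1.912, 0.0]
ft_force: [-0.3, 0.4, -3.3]
width: 52.1
grasp_force: 30.0
```

```bash
cat > tray.py <<'E'
from h import *
im=optics.get_image("wrist"); cv2.imwrite("pics/w4.png",im)
for r in spotter.regions_of("wrist","oblong_tray")[:2]:
    m=rect("wrist",r["region"].astype(np.uint8)*255,12,437,100)>127
    if m.any(): print(round(r["conf"],2),r["point"],box(m,437,100), 'rows',np.where(r["region"])[0].min())
go(437,100,55,long=75)
E
python3 tray.py
```

```text
0.85 [301.9, 97.9] [438.4 119.5  81.1 101.4  73.2] rows 33
t 11.85 tcp [431.   30.8 147. ] theta 75.1 q6 0.3 | turn 0.1 then shift cm [ 6.84 -1.18  9.2 ] w 51.9 gf 30.0 F [ 0.3  0.  -3.3]
```

View pics/w4.png

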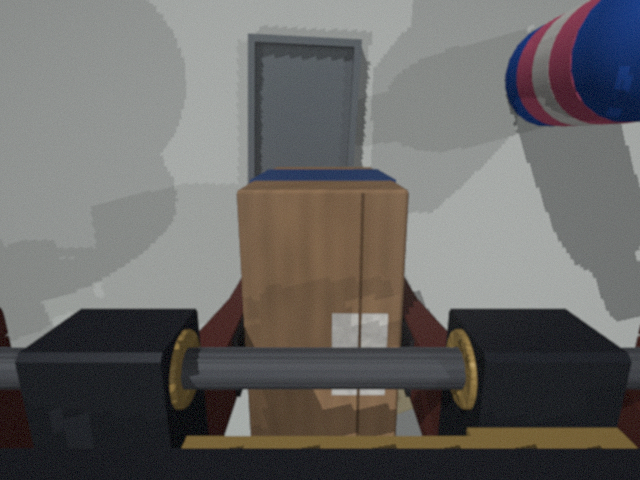

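The carton is held and aligned. The tray's far edge at row 35 gives a tray centre of about (435,101).

Emit:
move_arm(
  rows=[
    [2.5,-0.5,0,0,0],
    [2.5,-0.5,0,0,0],
    [1.9,-0.4,0,0,0],
    [0,0,4,0,0],
    [0,0,3.5,0,0],
    [0,0,1.0,0,0],
    [0,0,0,0,0],
  ],
)

```text
t: 12.72
ee_pos: [439.8, 99.9, 61.9]
orientation: [-2.492, -1.912, 0.001]
ft_force: [-1.2, 0.7, -4.2]
width: 51.7
grasp_force: 30.0
```

```bash
cat > tray.py <<'E'
from h import *
im=optics.get_image("wrist"); cv2.imwrite("pics/w5.png",im)
im=optics.get_image("top"); s=im[220:300,250:330]; cv2.imwrite("pics/t5.png",cv2.resize(s,(480,480)))
for r in spotter.regions_of("top","tablet_carton")[:2]: print(r["conf"],p2w(cal("top"),r["point"],95))
go(435,101,53,long=75)
E
python3 tray.py
```

```text
t 12.88 tcp [440.6 100.1  62.9] theta 75.0 q6 0.46 | turn -0.0 then shift cm [-0.06 -0.56  0.99] w 51.8 gf 30.0 F [ 0.7  0.7 -4.5]
```

View pics/w5.png

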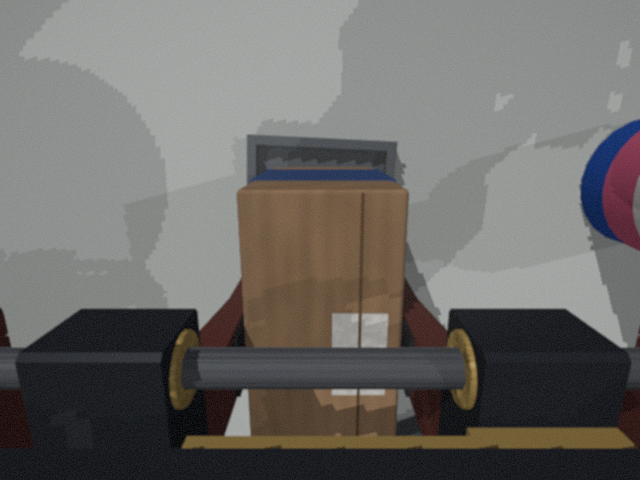

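```bash
python3 -c "
from h import *
c=cal('wrist');a=p2w(c,(247,135),12)[:2];b=p2w(c,(397,142),12)[:2];print(a,b,np.linalg.norm(a-b))
d=(b-a)/np.linalg.norm(b-a); n=np.array([d[1],-d[0]]); n=n if n[1]<0 else -n
C=(a+b)/2+69*n; print(C,np.degrees(np.arctan2(*(-n)[::-1])))
go(*C,53)"
```

```text
[420.15115332 178.54489001] [495.8729724  154.55453532] 79.43129738518599
[437.17223614 100.77204455] 72.42064140676901
t 12.88 tcp [440.6 100.1  62.9] theta 75.0 q6 0.46 | turn 0 then shift cm [-0.03 -0.35  0.99] w 51.8 gf 30.0 F [ 0.7  0.7 -4.5]
```

Emit:
move_arm(
  rows=[
    [0,-0.35,0,2,0],
    [0,0,0.4,0,0],
    [0,0,0.3,0,0],
    [0,0,0.1,0,0],
    [0,0,0.1,0,0],
    [0,0,0,0,0],
  ],
)

```text
t: 13.62
ee_pos: [436.2, 100.9, 53.0]
orientation: [2.525, 1.869, 0.0]
ft_force: [-1.1, -1.8, 2.6]
width: 51.7
grasp_force: 30.0
```

Emit:
move_arm(
  rows=[
    [0,0,0,0,60],
    [0,0,0,0,100],
    [0,0,0,0,100],
    [0,0,-4,0,100],
    [0,0,-5,0,100],
    [0,0,-5,0,100],
    [0,0,-5,0,100],
    [0,0,-5,0,100],
    [0,0,-3,0,100],
    [0,0,0,0,100],
  ],
)

```text
t: 14.88
ee_pos: [437.3, 101.2, 324.9]
orientation: [2.524, 1.867, 0.007]
ft_force: [-0.3, 0.2, 0.4]
width: 88.2
grasp_force: 0.0
```

```bash
python3 -c "
from h import *
c=cal('top');s=440/800
for n,u,v,z in(('soft',324,93,165),('stain',187,92,125)): print(n,p2w(c,(110+u*s,130+v*s),z))
optics.get_image('wrist')
for r in spotter.regions_of('wrist','tablet_carton')[:1]:
    m=rect('wrist',r['region'].astype(np.uint8)*255,100,437,100)>127; print(r['conf'],box(m,437,100))
go(600,110,325,theta=45)"
```

```text
soft [628.2977232  93.9912562 165.       ]
stain [638.27115954 302.31837833 125.        ]
0.64 [433.5 101.8  53.4 111.6  73.6]
t 14.97 tcp [435.6 100.9 322. ] theta 73.0 q6 0.5 | turn 28.0 then shift cm [12.27 10.98 -0.31] w 87.7 gf 0.0 F [ 0.1  0.5 -0.6]
```

Emit:
move_arm(
  rows=[
    [1,3.6,0,0,100],
    [1,3.6,0,0,100],
    [1,3.6,0,0,100],
    [1,3.6,0,0,100],
    [0.7,3.4,0,0,100],
    [0,0,0,0,100],
  ],
)

```text
t: 15.72
ee_pos: [620.7, 93.5, 319.5]
orientation: [-2.525, -1.867, 0.005]
ft_force: [-1.6, -0.4, 0.4]
width: 87.3
grasp_force: 0.0
```

```bash
cat > cap.py <<'E'
from h import *
import sys
n,x,y,z,r0=sys.argv[1],*map(float,sys.argv[2:6])
im=optics.get_image("wrist"); cv2.imwrite(f"pics/{n}.png",im)
P=rect("wrist",im,z,x,y,60,0.25)
g=cv2.GaussianBlur(cv2.cvtColor(P,cv2.COLOR_BGR2GRAY),(9,9),0)
cs=cv2.HoughCircles(g,cv2.HOUGH_GRADIENT,1,40,param1=60,param2=20,minRadius=int((r0-3)*4),maxRadius=int((r0+3)*4))
Q=cv2.resize(im,(640,480))
hs=cv2.cvtColor(P,cv2.COLOR_BGR2HSV).astype(int); m=(hs[...,1]<50)&(hs[...,2]>int(hs[...,2].max()*.8))
if cs is not None:
    for a,b,r in cs[0][:3]:
        w=np.array([x-60+a/4,y-60+b/4]); print("circle",np.round(w,1),r/4)
        cv2.circle(P,(int(a),int(b)),int(r),(0,255,0),1)
cv2.imwrite(f"pics/{n}r.png",np.hstack([cv2.resize(im,(400,300)),cv2.resize(P,(300,300))]))
go(x,y,z)
E
python3 cap.py soft 628 94 165 18
```

```text
circle [625.9  96.9] 17.75
t 15.78 tcp [619.4  93.6 319.9] theta 73.0 q6 0.43 | turn 0 then shift cm [ 0.32  0.87 15.48] w 88.0 gf 0.0 F [-0.3  1.1  0.2]
```

View pics/softr.png

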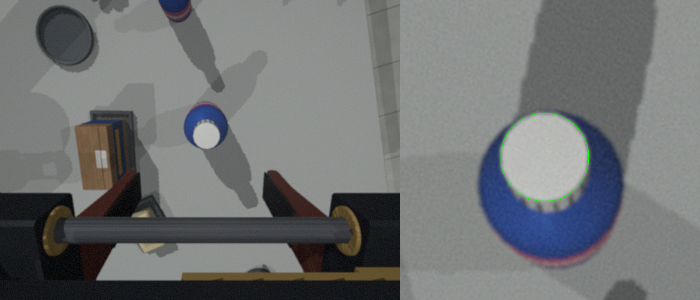

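The cap circle fits cleanly at (626,97).

Emit:
move_arm(
  rows=[
    [0.5,0.5,0,0,100],
    [0,0,4,0,100],
    [0,0,5,0,100],
    [0,0,4,0,100],
    [0,0,3.8,0,100],
    [0,0,2,0,100],
    [0,0,0,0,60],
    [0,0,0,0,0],
    [0,0,0,0,0],
    [0,0,0,0,0],
  ],
)

```text
t: 17.02
ee_pos: [626.9, 97.2, 135.8]
orientation: [2.525, 1.868, 0.002]
ft_force: [-0.4, 0.1, -0.6]
width: 51.1
grasp_force: 0.0
```

Emit:
move_arm(
  rows=[
    [0,0,0,0,0],
    [0,0,-0.5,0,0],
    [0,0,-1.5,0,0],
    [0,0,-3,0,0],
    [0,0,-4,0,0],
    [0,0,0,0,0],
  ],
)

```text
t: 17.77
ee_pos: [628.5, 97.5, 228.3]
orientation: [2.523, 1.867, 0.01]
ft_force: [1.3, -0.1, -6.5]
width: 35.6
grasp_force: 30.0
```

```bash
python3 -c "
from h import *
go(430,200,222)"
```

```text
t 17.77 tcp [628.5  97.5 228.3] theta 73.0 q6 0.43 | turn 0 then shift cm [  3.99 -21.98   0.5 ] w 35.6 gf 30.0 F [ 1.3 -0.1 -6.5]
```

Emit:
move_arm(
  rows=[
    [1.1,-2,0,0,0],
    [1.1,-3.3,0,0,0],
    [1.1,-3.3,0,0,0],
    [1.1,-3.3,0,0,0],
    [1.1,-3.3,0,0,0],
    [1.1,-3.3,0,0,0],
    [1.1,-2.5,0,0,0],
    [0,-1,0,0,0],
    [0,0,0,0,0],
    [0,0,0,0,0],
  ],
)

```text
t: 19.02
ee_pos: [438.8, 234.8, 224.4]
orientation: [2.526, 1.868, -0.0]
ft_force: [-0.2, 0.5, -5.7]
width: 35.8
grasp_force: 30.0
```

```bash
cat > rt.py <<'E'
from h import *
import sys
l,x,y,R0,n=sys.argv[1],float(sys.argv[2]),float(sys.argv[3]),float(sys.argv[4]),sys.argv[5]
im=optics.get_image("wrist"); cv2.imwrite(f"pics/{n}.png",im)
for r in spotter.regions_of("wrist",l)[:2]:
    m=rect("wrist",r["region"].astype(np.uint8)*255,12,x,y)>127
    if m.any(): print(round(r["conf"],2),r["point"],box(m,x,y))
P=rect("wrist",im,12,x,y,90,0.25); g=cv2.GaussianBlur(cv2.cvtColor(P,cv2.COLOR_BGR2GRAY),(9,9),0)
cs=cv2.HoughCircles(g,cv2.HOUGH_GRADIENT,1,40,param1=40,param2=15,minRadius=int((R0-3)*4),maxRadius=int((R0+3)*4))
if cs is not None:
    for a,b,r in cs[0][:2]: print("circle",x-90+a/4,y-90+b/4,r/4); cv2.circle(P,(int(a),int(b)),int(r),(0,255,0),2)
cv2.imwrite(f"pics/{n}r.png",np.hstack([cv2.resize(im,(400,300)),cv2.resize(P,(300,300))]))
go(x,y)
E
python3 rt.py large_round_tray 430 313 50 lt
```

```text
0.8 [290.3, 128.2] [428.6 315.9  98.3  98.4 -17.1]
circle 429.125 314.875 49.675
t 19.12 tcp [439.  234.7 224.5] theta 72.9 q6 0.76 | turn 0 then shift cm [ 7.22 -3.16 -0.  ] w 35.5 gf 30.0 F [ 0.5  0.6 -6.3]
```

View pics/ltr.png

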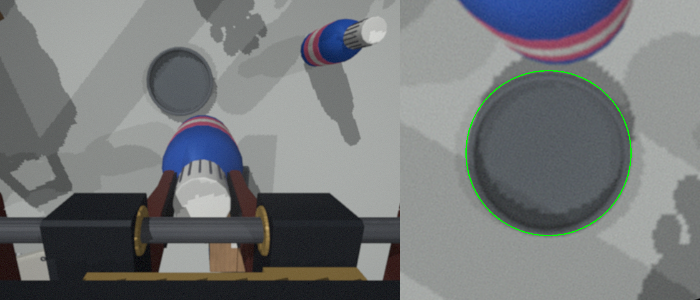

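The tray circle fits at (429,315), and the bottle hangs upright over its near side.

Emit:
move_arm(
  rows=[
    [1.5,-0.7,0,0,0],
    [2.5,-1.1,0,0,0],
    [2.4,-1.1,0,0,0],
    [1,-0.4,0,0,0],
    [0,0,2,0,0],
    [0,0,3,0,0],
    [0,0,2,0,0],
    [0,0,0.5,0,0],
    [0,0,0,0,0],
  ],
)

```text
t: 20.25
ee_pos: [428.7, 315.7, 149.8]
orientation: [2.525, 1.869, -0.0]
ft_force: [0.3, -0.1, -5.9]
width: 35.8
grasp_force: 30.0
```

```bash
python3 -c "
from h import *
go(429.2,315,139)"
```

```text
t 20.25 tcp [428.7 315.7 149.8] theta 73.0 q6 0.91 | turn 0 then shift cm [-0.05  0.07  1.08] w 35.8 gf 30.0 F [ 0.3 -0.1 -5.9]
```

Emit:
move_arm(
  rows=[
    [0,0,0.4,0,0],
    [0,0,0.3,0,0],
    [0,0,0.2,0,0],
    [0,0,0,0,0],
    [0,0,0,0,0],
  ],
)

```text
t: 20.88
ee_pos: [428.7, 315.7, 140.9]
orientation: [2.525, 1.869, 0.001]
ft_force: [-0.0, 0.9, -3.8]
width: 35.5
grasp_force: 30.0
```

Emit:
move_arm(
  rows=[
    [0,0,0.1,0,0],
    [0,0,0,0,0],
  ],
)

```text
t: 21.12
ee_pos: [429.1, 316.0, 140.8]
orientation: [-2.525, -1.869, -0.002]
ft_force: [-0.9, -1.4, 6.3]
width: 35.3
grasp_force: 30.0
```

Emit:
move_arm(
  rows=[
    [0,0,0,0,50],
    [0,0,0,0,100],
    [0,0,0,0,100],
    [0,0,0,0,100],
    [0,0,-3,0,100],
    [0,0,-4,0,100],
    [0,0,-5,0,100],
    [0,0,-2,0,100],
    [0,0,0,0,100],
  ],
)

```text
t: 22.25
ee_pos: [429.2, 316.1, 281.2]
orientation: [2.525, 1.869, 0.006]
ft_force: [-0.8, 0.3, 0.9]
width: 88.1
grasp_force: 0.0
```

```bash
python3 cap.py s2 429 316 169 18; python3 -c "
from h import *
go(632,290)"
```

```text
circle [428.9 315.4] 17.4
t 22.3 tcp [428.5 315.6 279.7] theta 73.0 q6 0.91 | turn 0 then shift cm [ 0.05  0.03 11.07] w 88.0 gf 0.0 F [-0.4 -0.3 -0.1]
t 22.3 tcp [428.5 315.6 279.7] theta 73.0 q6 0.91 | turn 0 then shift cm [3.510e+00 2.021e+01 1.000e-02] w 88.0 gf 0.0 F [-0.4 -0.3 -0.1]
```

Emit:
move_arm(
  rows=[
    [0.7,4,0,0,100],
    [0.7,4,0,0,100],
    [0.7,4,0,0,100],
    [0.7,4,0,0,100],
    [0.7,4.2,0,0,100],
    [0,0,0,0,100],
    [0,0,0,0,100],
  ],
)

```text
t: 23.18
ee_pos: [630.6, 289.7, 277.6]
orientation: [-2.525, -1.868, 0.005]
ft_force: [-0.0, 0.5, 0.1]
width: 87.9
grasp_force: 0.0
```

```bash
python3 cap.py st 638 302 125 13
```

```text
circle [637.4 302.6] 12.75
t 23.23 tcp [630.5 289.9 278.2] theta 73.0 q6 0.71 | turn 0 then shift cm [ 1.4   0.4  15.32] w 87.6 gf 0.0 F [ 0.3  0.5 -1. ]
```

View pics/str.png

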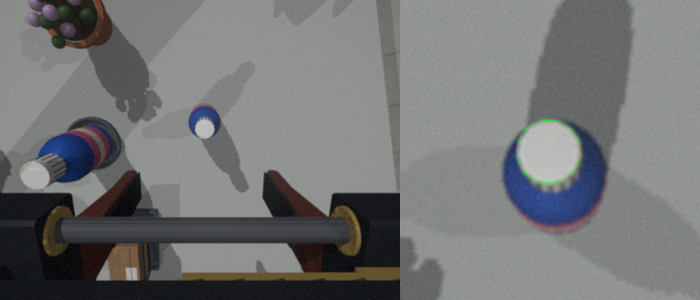

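The stain cap is at (637,303), and the large bottle stands in its tray.

Emit:
move_arm(
  rows=[
    [1.4,0.3,0,0,70],
    [0,0,4,0,70],
    [0,0,5,0,70],
    [0,0,4,0,70],
    [0,0,3.2,0,70],
    [0,0,2,0,70],
    [0,0,0,0,50],
    [0,0,0,0,0],
    [0,0,0,0,0],
    [0,0,0,0,0],
  ],
)

```text
t: 24.48
ee_pos: [639.3, 302.7, 98.9]
orientation: [2.525, 1.868, 0.002]
ft_force: [1.2, -0.5, 0.5]
width: 25.1
grasp_force: 30.0
```

Emit:
move_arm(
  rows=[
    [0,0,0,0,0],
    [0,0,0,0,0],
    [0,0,0,0,0],
  ],
)

```text
t: 24.85
ee_pos: [639.4, 302.8, 98.8]
orientation: [2.525, 1.869, 0.002]
ft_force: [-0.9, 1.0, 5.7]
width: 25.3
grasp_force: 30.0
```

```bash
python3 -c "
from h import *
go(640,-240,220,theta=-30)"
```

```text
t 24.85 tcp [639.4 302.8  98.8] theta 73.0 q6 0.72 | turn -77.0 then shift cm [-27.2  -46.96 -12.16] w 25.3 gf 30.0 F [-0.9  1.   5.7]
```

Emit:
move_arm(
  rows=[
    [0,0,-1,0,0],
    [0,0,-3,0,0],
    [0,0,-4,0,0],
    [0,0,-4,0,0],
    [0,0,0,0,0],
  ],
)

```text
t: 25.48
ee_pos: [640.8, 303.3, 221.7]
orientation: [2.524, 1.868, 0.011]
ft_force: [0.2, 1.0, -1.9]
width: 25.5
grasp_force: 30.0
```

```bash
python3 - <<'E'
import h
from h import *
o,m,t=th(); K,ct,cR=cal("wrist"); off=m.T@(ct-o["ee_pos"]); rel=m.T@cR
a=np.radians(76.6); m0=np.array([[np.cos(a),np.sin(a),0],[np.sin(a),-np.cos(a),0],[0,0,-1]])
c=(K,np.array([440.4,-278.4,199.8])+m0@off,m0@rel); h.cal=lambda n:c
im=cv2.imread("pics/w1.png"); x,y=635,-312
P=rect("wrist",im,12,x,y,70,0.25); g=cv2.GaussianBlur(cv2.cvtColor(P,cv2.COLOR_BGR2GRAY),(9,9),0)
for v in cv2.HoughCircles(g,cv2.HOUGH_GRADIENT,1,40,param1=40,param2=15,minRadius=30*4,maxRadius=42*4)[0][:3]: print(x-70+v[0]/4,y-70+v[1]/4,v[2]/4)
go(636,-313)
E
```

```text
631.375 -313.875 41.3
633.125 -303.875 31.275
t 25.48 tcp [640.8 303.3 221.7] theta 73.0 q6 0.72 | turn 0 then shift cm [-59.07  17.57  -0.18] w 25.5 gf 30.0 F [ 0.2  1.  -1.9]
```

Emit:
move_arm(
  rows=[
    [0,0,0,5,0],
    [0,0,0,10.5,0],
    [0,0,0,10.5,0],
    [0,0,0,10.5,0],
    [0,0,0,10.5,0],
    [0,0,0,10.5,0],
    [0,0,0,10.5,0],
    [0,0,0,10.5,0],
    [0,0,0,10.5,0],
    [0,0,0,10,0],
  ],
)

```text
t: 26.72
ee_pos: [637.8, 302.0, 215.4]
orientation: [3.057, -0.715, -0.004]
ft_force: [-0.0, -1.3, -0.9]
width: 25.6
grasp_force: 30.0
```

```bash
python3 -c "
from h import *
go(575,-265,222)"
```

```text
t 26.73 tcp [637.8 302.  215.4] theta -26.3 q6 2.46 | turn 0 then shift cm [19.52 53.6  -0.56] w 25.6 gf 30.0 F [-0.  -1.3 -0.9]
```

Emit:
move_arm(
  rows=[
    [1,2.6,0,0,0],
    [1.6,4.4,0,0,0],
    [1.7,4.7,0,0,0],
    [1.7,4.7,0,0,0],
    [1.7,4.7,0,0,0],
    [1.7,4.7,0,0,0],
    [1.7,4.7,0,0,0],
    [1.7,4.7,0,0,0],
    [1.7,4.7,0,0,0],
    [1.7,4.7,0,0,0],
  ],
)

```text
t: 27.98
ee_pos: [586.9, -171.8, 216.7]
orientation: [3.062, -0.703, -0.003]
ft_force: [-1.1, 0.2, -0.8]
width: 25.5
grasp_force: 30.0
```

Emit:
move_arm(
  rows=[
    [1.6,4.4,0,0,0],
    [1.3,3.2,0,0,0],
    [0.4,1.4,0,0,0],
    [0,0,0,0,0],
    [0,0,0,0,0],
  ],
)

```text
t: 28.6
ee_pos: [578.9, -263.6, 217.4]
orientation: [-3.061, 0.705, 0.001]
ft_force: [0.1, -0.5, -1.4]
width: 25.3
grasp_force: 30.0
```

```bash
python3 rt.py small_round_tray 634 -313 39 sm
```

```text
0.71 [339.5, 131.5] [ 636.8 -311.2   76.6   77.1    9.5]
circle 636.625 -311.625 38.55
circle 544.625 -246.125 41.85
t 28.7 tcp [ 579.3 -263.4  217.6] theta -25.9 q6 1.58 | turn 0 then shift cm [ 7.09  2.07 -0.  ] w 25.1 gf 30.0 F [-0.3  0.8 -1.6]
```

View pics/smr.png

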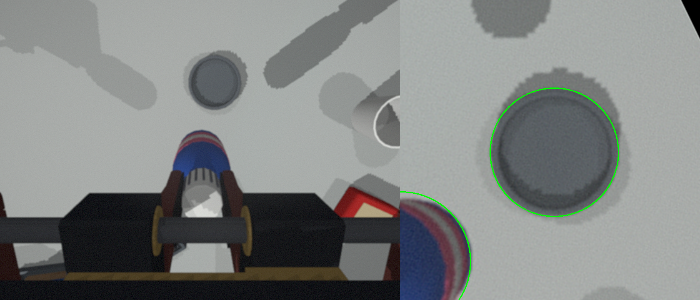

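The small tray fits at (637,-311). The bottle is upright and the cup is far to the right.

Emit:
move_arm(
  rows=[
    [2,0.5,0,0,0],
    [3,0.8,0,0,0],
    [2.3,0.5,0,0,0],
    [0,0,2,0,0],
    [0,0,3,0,0],
    [0,0,3,0,0],
    [0,0,2,0,0],
    [0,0,0.4,0,0],
    [0,0,0,0,0],
  ],
)

```text
t: 29.82
ee_pos: [637.1, -312.8, 114.0]
orientation: [3.061, -0.706, 0.001]
ft_force: [-0.6, 0.6, -1.1]
width: 26.0
grasp_force: 30.0
```

```bash
python3 -c "
from h import *
go(636.7,-311.4,103)"
```

```text
t 29.82 tcp [ 637.1 -312.8  114. ] theta -26.0 q6 1.55 | turn 0 then shift cm [-0.09 -0.11  1.1 ] w 26.0 gf 30.0 F [-0.6  0.6 -1.1]
```

Emit:
move_arm(
  rows=[
    [0,-0.1,0.5,0,0],
    [0,0,0.3,0,0],
    [0,0,0.2,0,0],
    [0,0,0.1,0,0],
    [0,0,0,0,0],
  ],
)

```text
t: 30.45
ee_pos: [637.4, -312.1, 102.9]
orientation: [3.061, -0.707, 0.001]
ft_force: [-0.0, -0.1, -0.8]
width: 25.7
grasp_force: 30.0
```

Emit:
move_arm(
  rows=[
    [0,0,0.1,0,0],
    [0,0,0,0,0],
  ],
)

```text
t: 30.7
ee_pos: [637.9, -312.2, 102.9]
orientation: [3.061, -0.707, 0.002]
ft_force: [-1.2, 0.6, 5.7]
width: 25.3
grasp_force: 30.0
```

Contact is made, so I'm releasing and withdrawing.

Emit:
move_arm(
  rows=[
    [0,0,0,0,50],
    [0,0,0,0,100],
    [0,0,0,0,100],
    [0,0,0,0,100],
    [0,0,-3,0,100],
    [0,0,-5,0,100],
    [0,0,-5,0,100],
    [0,0,-5,0,100],
    [0,0,0,0,100],
    [0,0,0,0,100],
  ],
)

```text
t: 31.95
ee_pos: [636.8, -311.8, 280.9]
orientation: [-3.061, 0.707, 0.002]
ft_force: [0.3, -0.2, 0.5]
width: 87.9
grasp_force: 0.0
```

```bash
python3 cap.py s3 637 -312 129 13; python3 - <<'E'
from h import *
a=optics.get_image("scene")[140:350,130:530]; b=optics.get_image("top")[130:350,110:550]
cv2.imwrite("pics/fin.png",np.vstack([cv2.resize(a,(570,299)),cv2.resize(b,(570,285))]))
E
```

```text
circle [ 636.4 -310.4] 12.5
t 32.0 tcp [ 636.4 -311.6  279.9] theta -26.0 q6 1.55 | turn 0 then shift cm [1.100e-01 1.000e-02 1.509e+01] w 87.8 gf 0.0 F [ 0.  -0.3 -0.4]
```

View pics/fin.png

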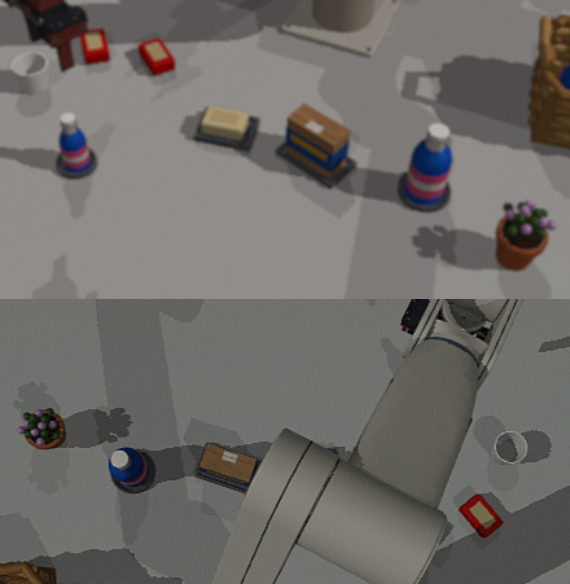

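All four supplies stand in their trays, the pot and cup have not moved, and the gripper is clear.

```bash
python3 -c "
from h import *
print(close_job())"
```

```text
the job is handed in; nothing more can be done
None
```

All four supplies are in their own trays, let go of and standing upright (soap flat) in the final pictures, and the job was handed in at about 32 s with the heather and dosing cup left where they were; no verdict came back.

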